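# Hold the base gauge on the marked spot of a canted ski

### The arm

A 7-joint arm with a two-finger parallel gripper is mounted at the origin on the work surface. World frame = base frame: x ahead of the robot, y to its left, z up, the work surface at z = 0. Lengths are in m, angles in rad, forces in N, time in s.
With the tool pointing down it reaches from about 0.35 to 0.9 m from the base axis. Payload 8.1 kg.
Tool frame: the origin (TCP) lies at the very end of the fingers, on their centre line; the grasp point (between the pads) lies grip_point_offset behind it (grip_point_offset is the distance from the TCP to the grasp point, in m); z points along the fingers, y is the direction in which the jaws open and shut (so a half turn about z gives the same grasp; the last joint's range is limited). The gripper opens to 92 mm and grips with 3 to 60 N. Pads are 19 mm wide; open, the fingers measure 130 mm over their backs; the gripper's body (75 mm by 190 mm) begins 47 mm behind the grasp point.
Start: joints at [-1.375, 0.434, 0.025, 1.573, -0.012, 1.134, -0.075], TCP at [0.184, 0.597, 0.227] pointing down, gripper open.
Joint ranges: [-2.62, 2.62], [-0.44, 2.09], [-1.27, 1.32], [0.08, 2.57], [-1.32, 4.46], [0.12, 2], [-2.74, 2.74]. Speed limits (rad/s): [2.22, 2.22, 3.01, 3.01, 3.14, 3.14, 3.14].

### API

Orientations are given as a rotation vector (axis times angle).
In Python, from cell import * gives the robot as it stands.
- The arm moves only by the tool drive_tool, never from a script. Its argument "increments" is a list of rows, each an object of numbers: "grip": the gripper's target within -1 to 1 (shut at 1, half-way at 0, fully open at -1); "tx", "ty", "tz": the shift along the world's x, y, z normalised to -1 to 1, where 1 is 400 mm; "turn": the turn about the world's z normalised to -1 to 1, where 1 is 60 degrees. In form: [{"grip": .., "tx": .., "ty": .., "tz": .., "turn": ..}, ...]. A call has 1 to 20 rows; each row is the pose to reach, as a shift and turn from the pose measured when the call began; what a row does not reach only later rows make up. A row lasts 1/10 s, in which the tool goes at most 50 mm and 8.59 degrees, less where a joint would pass 70% of its speed; a pose out of reach is approached as far as the arm can. A call with a number of a shift or a turn outside -1 to 1 is refused whole. A call with a gripper value outside its range is refused whole. The fingers move at their own pace and stop on an object; "newtons" is the grip in N (left out, the last holds). Time passes only in rows, so rows that repeat a pose let the fingers close. It gives the time, the measured TCP pose, the force and the opening at its end, in the units of the state.
- observe(): the state, without advancing time (a new reading comes with each control period).
- get_image(name): name is "side" or "top" or "wrist"; returns the picture (420x560x3 uint8, red, green, blue); there is no depth.
- camera_info(name): a dict with "fx", "fy", "cx", "cy" (pixels), "distortion" ([k1, k2, p1, p2, k3] as OpenCV has them; the pictures are not rectified), "eye" and "rotation" of the camera in the world; the wrist camera has in their place "hand_eye" (4x4, takes a point from camera to tool coordinates, whose origin is the TCP and whose axes are the flange's). Camera axes: x right, y down, z forward; pixel columns grow to the right and rows downward; lengths in m; the calibration is good to about 2 mm. A picture is of the moment at which its call begins: read the wrist's pose just before it. camera_info takes no time and is no camera call.
- sign_off(): hands the job in, once; it reports no verdict.
The state is a dict: "clock": time; "joints": joint angles; "dq": joint speeds; "joint_efforts": joint torques, N m; "position": TCP position; "ee_rot": TCP orientation; "force": force on the tool from outside, world axes, zero at the start; "ft_torque": the same for the moment, N m; "width": opening from 0.0 (shut) to 1.0 (fully open).
Only numpy, scipy, OpenCV 4.12 (cv2) and the standard library are available. Lean on these libraries where they do the work, as an engineer would, in place of code of your own. Each camera call takes 0.05 s, during which the arm holds its last target. There are 200 camera calls.

### The job

Take the blue dial gauge out of its wooden stand and hold its brass plunger on the green dot on the ski's base, with the gauge square to the canted base (not merely plumb) and pressed lightly, so that the plunger is about halfway in; the program finishes while you are still holding it there. Do not press hard, do not shift the ski, and leave the iron, the brush and the wax block where they are.

Things in the scene. Friction and masses are not known exactly. Their poses are not given: they have to be found in the camera images.
- gauge: Blue hand gauge, 200 g; starts upright in the stand, lifts straight out. Origin: centre of the underside of its square steel flange (46 x 46 x 6 mm); z up its axis. Above: blue handle block (see gauge_grip). A 42 mm dial, centred at z = 42 mm, stands out from the -x face to x = -28 mm. Below: steel nose, 18 mm in diameter, to z = -20 mm, then the brass plunger, 8 mm, to z = -34 mm.
- gauge_grip (a point): Best place to grip the gauge: on its axis, 42 mm above its origin. The handle block here is 36 mm (gauge x) by 28 mm (gauge y), from 6 to 66 mm above the origin; grip it across the 28 mm, along the gauge's y. A black cap, 20 mm in diameter, tops it, to 74 mm.
- gauge_tip (a point): Centre of the flat brass end of the gauge's plunger, the point that touches the ski: 34 mm below the gauge's origin when free; it goes up into the nose as the plunger is pressed.
- plunger (a joint): How far the plunger is pushed into the gauge: 0 free, 0.014 m fully in. A spring of 0.5 N per mm pushes it out, without preload: 3.5 N at the halfway 7 mm.
- stand: Heavy fixed wooden block, 70 x 70 x 50 mm high, with an upright 29 mm through hole in which the gauge's nose hangs; the gauge's flange lies on its top. Origin: centre of its underside.
- spot: Green dot of 20 mm diameter with a white rim of 32 mm, flat on the black base (upper face) of the ski, about 120 mm above the bench. Origin: its centre, on the base's surface, midway between the ski's edges. z: square to the base, outwards (up, leaning towards the robot by the ski's cant, 0.17 to 0.36 rad); y along the ski, x across it.
- ski: The ski, clamped base up in the vise and lying across in front of the robot; 80 mm wide near the dot, 14 mm thick, 1.6 m long, with thin steel edges. Origin: on the cant axis of the vise, 32 mm beneath the base's surface at mid-ski; axes as for the dot. The clamp holds the cant by friction, and firm pushes would turn it.
- iron: Bystander: waxing iron, plate 80 x 120 mm, with a blue loop handle, 96 mm high, 0.9 kg. Origin: centre of its underside.
- brush: Bystander: wooden brush with orange bristle block, 60 x 110 x 37 mm high. Origin: centre of its underside.
- wax: Bystander: yellow wax block, 40 x 80 x 25 mm high. Origin: centre of its underside.
Not all that is in view belongs to the job. What is shaped like the gauge but pink is not meant.

How it is judged:
By the outcome, as a careful person would: the job done as asked, in the order asked, and still so for the second after the job is handed in, while the arm keeps its last pose, push and grip.
It also fails if it takes over 38 s, if anything falls off the work surface, if the arm or the gripper's body presses on something with over 40 N, if the wrist force passes 120 N, or if a joint passes its speed limit or range.

## Working session

There is one attempt and no reset: what is moved stays moved. The work goes in short steps, Python scripts to look and compute and a tool call to move; the robot and the scene stay as the last step left them, time stands still between calls to the robot, and variables do not carry over. Pictures are saved under pics/ and viewed, about 8 in all and at most 12, crops included, and the job is handed in when it is done.

Besides the shell and the picture viewer there is one more tool, called after "Call:" as name(argument=value, ...), one argument or row to a line, values as JSON. drive_tool: Moves the arm, as the interface text tells. Its arguments: {"type":"object","properties":{"increments":{"type":"array","items":{"type":"object","properties":{"grip":{"type":"number"},"tx":{"type":"number"},"ty":{"type":"number"},"tz":{"type":"number"},"turn":{"type":"number"}}}},"newtons":{"type":"number"}},"required":["increments"]}

```bash
ls; mkdir -p pics; python3 - <<'E'
from cell import *
import cv2,numpy as np
print(observe())
try: print(grip_point_offset)
except Exception as e: print(e)
for n in("side","top","wrist"):
    print(n,camera_info(n)); cv2.imwrite(f"pics/{n}0.png",get_image(n)[:,:,::-1])
a=[cv2.imread(f"pics/{n}0.png") for n in("side","top")]
E
```

```text
pics
{'clock': 0.0, 'joints': array([-1.37461873,  0.43525178,  0.02499132,  1.57410512, -0.01160822,
        1.1340398 , -0.07511832]), 'dq': array([-2.10701844e-03, -5.65571279e-04,  1.15510429e-03, -5.73820148e-04,
        1.64307285e-03, -7.03888873e-04, -5.07685980e-05]), 'joint_efforts': array([-2.61732042e-03, -6.67859888e+01,  9.83480997e-01, -3.14461827e+01,
       -6.08221767e-02,  4.30641964e-02,  1.39301678e-04]), 'position': array([0.1838772 , 0.59678093, 0.22592422]), 'ee_rot': array([-4.67728726e-01, -3.10647983e+00,  2.60112011e-03]), 'force': array([ 0.27514613,  0.02756512, -0.38693418]), 'ft_torque': array([-0.05964642,  0.01387215, -0.01404364]), 'width': 1.0011304025181813}
0.0188
side {'fx': 415.1095668998699, 'fy': 415.1095668998699, 'cx': 281.05382979158986, 'cy': 206.53320550738104, 'distortion': array([-0.12565028,  0.        ,  0.        ,  0.        ,  0.        ]), 'eye': array([ 0.12922473, -0.57205178,  0.89329456]), 'rotation': array([-2.39225274,  0.67087989, -0.25921184])}
top {'fx': 519.4333484052333, 'fy': 519.4333484052333, 'cx': 270.81726562000017, 'cy': 204.00434315901768, 'distortion': array([-0.06925054,  0.        ,  0.        ,  0.        ,  0.        ]), 'eye': array([ 0.28806228, -0.03066331,  1.22718677]), 'rotation': array([-2.12666898,  2.15087456, -0.14215017])}
wrist {'fx': 327.5455350074272, 'fy': 327.5455350074272, 'cx': 280.1033534911351, 'cy': 204.85700731928043, 'distortion': array([-0.04315246,  0.        ,  0.        ,  0.        ,  0.        ]), 'hand_eye': array([[ 7.07014413e-05, -9.56921401e-01, -2.90347082e-01,
         7.88062451e-02],
       [ 9.99999974e-01,  5.35386181e-06,  2.25861456e-04,
        -8.15414385e-04],
       [-2.14577182e-04, -2.90347091e-01,  9.56921377e-01,
        -1.58684214e-01],
       [ 0.00000000e+00,  0.00000000e+00,  0.00000000e+00,
         1.00000000e+00]])}
```

View pics/side0.png

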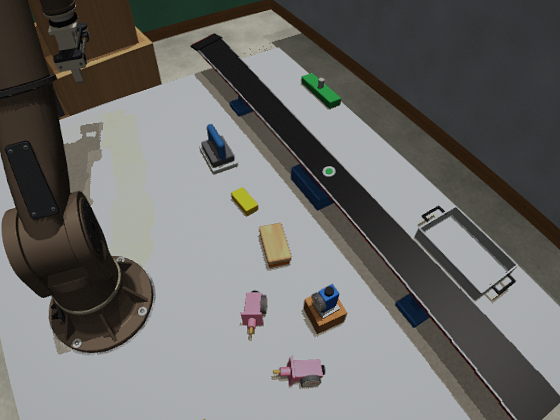

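View pics/top0.png

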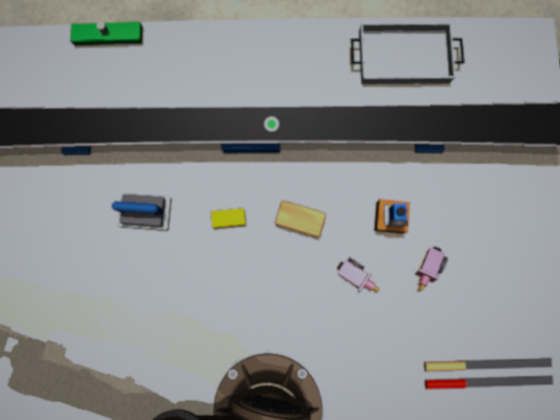

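```bash
cat >h.py <<'E'
from cell import *
import cv2,numpy as np
from scipy.spatial.transform import Rotation as R
def cam(n,st=None):
    c=camera_info(n);K=np.array([[c['fx'],0,c['cx']],[0,c['fy'],c['cy']],[0,0,1]])
    if n=='wrist':
        T=np.eye(4);T[:3,:3]=R.from_rotvec(st['ee_rot']).as_matrix();T[:3,3]=st['position'];T=T@c['hand_eye'];return K,c['distortion'],T[:3,:3],T[:3,3]
    return K,c['distortion'],R.from_rotvec(c['rotation']).as_matrix(),np.array(c['eye'])
def ray(C,uv):
    K,d,Rm,e=C;p=cv2.undistortPoints(np.array(uv,float).reshape(-1,1,2),K,d).reshape(-1,2)
    return e,np.c_[p,np.ones(len(p))]@Rm.T
def onplane(C,uv,z,n=(0,0,1)):
    e,v=ray(C,uv);n=np.array(n,float)
    return e+v*((z-e@n)/(v@n))[:,None]
def proj(C,P):
    K,d,Rm,e=C;return cv2.projectPoints((np.atleast_2d(P)-e)@Rm,np.zeros(3),np.zeros(3),K,d)[0].reshape(-1,2)
def tri(rs):
    A=np.zeros((3,3));b=np.zeros(3)
    for e,v in rs:
        v=v.ravel()/np.linalg.norm(v);M=np.eye(3)-np.outer(v,v);A+=M;b+=M@e
    X=np.linalg.solve(A,b);return X,[np.linalg.norm((np.eye(3)-np.outer(v.ravel(),v.ravel())/(v.ravel()@v.ravel()))@(X-e)) for e,v in rs]
def blobs(im,lo,hi,amin=15):
    m=cv2.inRange(cv2.cvtColor(im,cv2.COLOR_RGB2HSV),lo,hi);n,l,s,c=cv2.connectedComponentsWithStats(m)
    return m,[(c[i].round(1),s[i].tolist()) for i in range(1,n) if s[i][4]>=amin]
E
python3 - <<'E'
from h import *
for n in("side","top"):
    im=cv2.imread(f"pics/{n}0.png")[:,:,::-1].copy()
    for nm,lo,hi in(("green",(45,90,60),(90,255,255)),("blue",(100,120,60),(125,255,255)),("orange",(5,150,60),(18,255,255))):
        print(n,nm,*[(c.tolist(),s) for c,s in blobs(im,lo,hi)[1]],sep="\n  ")
    x,y=((325,303) if n=="side" else (395,240))
    h=35 if n=="side" else 60
    cv2.imwrite(f"pics/{n}crop.png",cv2.resize(im[y-h:y+h,x-h:x+h,::-1],(400,400),interpolation=cv2.INTER_CUBIC))
cv2.imwrite("pics/crop.png",np.hstack([cv2.imread(f"pics/{n}crop.png") for n in("side","top")]))
Cs,Ct=cam("side"),cam("top")
print("dot",tri([ray(Cs,(329,171.5)),ray(Ct,(271.5,124))]))
E
```

```text
side
  green
  ([321.1, 88.0], [302, 73, 39, 30, 399])
  ([328.6, 170.7], [326, 168, 7, 6, 33])
side
  blue
  ([215.2, 135.5], [207, 124, 17, 23, 164])
  ([303.8, 181.2], [292, 167, 28, 33, 66])
  ([328.5, 293.6], [319, 284, 20, 18, 136])
  ([406.2, 312.8], [397, 301, 20, 24, 50])
side
  orange
  ([279.0, 263.8], [269, 261, 20, 6, 41])
  ([324.4, 312.7], [305, 297, 41, 29, 317])
top
  green
  ([105.6, 31.7], [70, 22, 71, 20, 1179])
  ([271.2, 123.4], [268, 120, 8, 8, 52])
top
  blue
  ([240.5, 146.7], [231, 146, 20, 3, 36])
  ([430.5, 150.0], [418, 150, 26, 1, 26])
  ([135.1, 206.9], [112, 202, 46, 11, 399])
  ([398.4, 211.9], [393, 204, 13, 16, 154])
top
  orange
  ([386.0, 219.0], [377, 200, 30, 33, 322])
dot (array([ 0.62992869, -0.01965956,  0.12318021]), [np.float64(0.000655110028007656), np.float64(0.000655110028007755)])
```

View pics/crop.png

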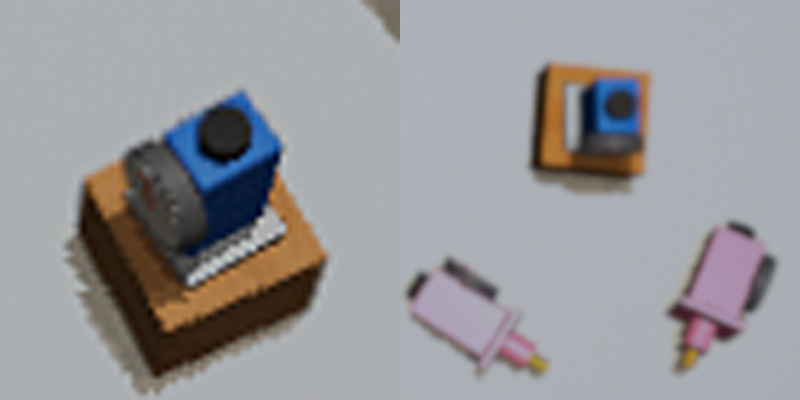

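```bash
python3 - <<'E'
from h import *
Cs,Ct=cam("side"),cam("top")
print("cap",tri([ray(Cs,(329.4,290.7)),ray(Ct,(401,211.5))]), onplane(Ct,(401,211.5),.124),onplane(Cs,(329.4,290.7),.124))
# stand top corners from top crop
q=np.array([(547,65),(648,73),(643,172)])-[400,0]
P=onplane(Ct,q*120/400+[335,180],.05);print("stand corners",P.round(3),[np.linalg.norm(P[i]-P[1]).round(3) for i in(0,2)])
print("mid", (P[0]+P[2])/2)
q=np.array([(90,183),(160,328),(325,250)])
P=onplane(Cs,q*70/400+[290,268],.05);print("stand corners side",P.round(3),(P[0]+P[2])/2)
# ski edges from the top
im=cv2.imread("pics/top0.png");print(im[95:160,300].tolist()[::3])
E
```

```text
cap (array([ 0.43207155, -0.29521492,  0.12473236]), [np.float64(0.0008338052276566078), np.float64(0.0008338052276566693)]) [[ 0.43139847 -0.29501856  0.124     ]] [[ 0.43317577 -0.2952178   0.124     ]]
stand corners [[ 0.469 -0.264  0.05 ]
 [ 0.463 -0.333  0.05 ]
 [ 0.395 -0.326  0.05 ]] [np.float64(0.07), np.float64(0.069)]
mid [ 0.43204698 -0.29501246  0.05      ]
stand corners side [[ 0.404 -0.26   0.05 ]
 [ 0.393 -0.323  0.05 ]
 [ 0.465 -0.331  0.05 ]] [ 0.43460991 -0.2952986   0.05      ]
[[181, 175, 171], [181, 175, 170], [183, 176, 172], [179, 173, 169], [89, 86, 86], [57, 57, 57], [55, 56, 56], [55, 55, 55], [56, 56, 56], [55, 54, 56], [55, 55, 56], [52, 51, 52], [53, 53, 54], [54, 54, 54], [52, 51, 53], [100, 97, 96], [88, 90, 94], [65, 73, 78], [68, 77, 83], [94, 106, 113], [95, 108, 115], [93, 104, 112]]
```

Call:
drive_tool(
  increments=[
    {"grip":-1,"tx":0.6,"ty":-0.95,"tz":0.33,"turn":0.28},
    {"grip":-1,"tx":0.6,"ty":-0.95,"tz":0.33,"turn":0.28},
    {"grip":-1,"tx":0.6,"ty":-0.95,"tz":0.33,"turn":0.28},
    {"grip":-1,"tx":0.6,"ty":-0.95,"tz":0.33,"turn":0.28},
    {"grip":-1,"tx":0.6,"ty":-0.95,"tz":0.33,"turn":0.28},
    {"grip":-1,"tx":0.6,"ty":-0.95,"tz":0.33,"turn":0.28},
    {"grip":-1,"tx":0.6,"ty":-0.95,"tz":0.33,"turn":0.28},
    {"grip":-1,"tx":0.6,"ty":-0.95,"tz":0.33,"turn":0.28},
    {"grip":-1,"tx":0.6,"ty":-0.95,"tz":0.33,"turn":0.28},
    {"grip":-1,"tx":0.6,"ty":-0.95,"tz":0.33,"turn":0.28},
  ],
)

```text
clock: 1.15
position: [0.4266, 0.2122, 0.3597]
ee_rot: [0.019, 3.139, -0.002]
force: [-0.2, 0.5, 0.5]
width: 0.998
```

Call:
drive_tool(
  increments=[
    {"grip":-1,"tx":0.18,"ty":-0.58},
    {"grip":-1,"tx":0.18,"ty":-0.58},
    {"grip":-1,"tx":0.18,"ty":-0.58},
    {"grip":-1,"tx":0.18,"ty":-0.58},
    {"grip":-1,"tx":0.18,"ty":-0.58},
    {"grip":-1,"tx":0.18,"ty":-0.58},
    {"grip":-1,"tx":0.18,"ty":-0.58},
    {"grip":-1,"tx":0.18,"ty":-0.58},
  ],
)

```text
invalid input
```

```bash
cat >snap.py <<'E'
from h import *
import pickle,sys
st=observe();im=get_image("wrist");pickle.dump((st,im),open(f"pics/{sys.argv[1]}.pkl","wb"));cv2.imwrite(f"pics/{sys.argv[1]}.png",im[:,:,::-1])
print(st['clock'],st['position'],st['ee_rot'],np.abs(st['dq']).max())
E
python3 snap.py w1
```

```text
1.15 [0.42659495 0.21215961 0.35966736] [ 1.88501614e-02  3.13890147e+00 -1.92566306e-03] 0.3329392237428855
```

Call:
drive_tool(
  increments=[
    {"grip":-1,"tx":0.45},
    {"grip":-1,"tx":0.45},
    {"grip":-1,"tx":0.45},
    {"grip":-1,"tx":0.45},
    {"grip":-1,"tx":0.45},
    {"grip":-1,"tx":0.45},
  ],
)

```text
invalid input
```

```bash
python3 snap.py w2; python3 -c "
import cv2,numpy as np
cv2.imwrite('pics/w12.png',np.hstack([cv2.resize(cv2.imread(f'pics/w{i}.png'),(400,300)) for i in(1,2)]))"
```

```text
1.2 [0.42736591 0.21134793 0.35990016] [ 2.10997927e-02  3.13832287e+00 -2.15084155e-03] 0.0924276598439677
```

View pics/w12.png

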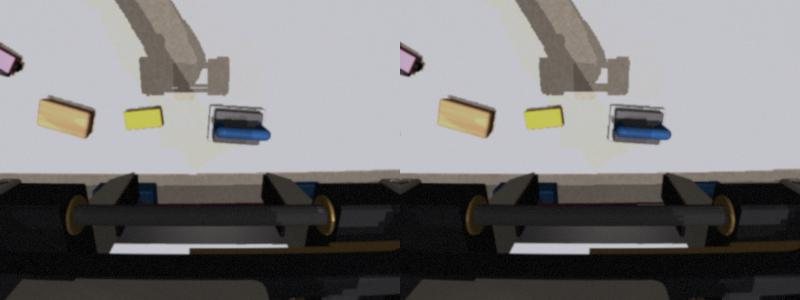

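Call:
drive_tool(
  increments=[
    {"grip":-1,"tx":0.58,"ty":-0.58,"tz":0,"turn":0},
    {"grip":-1,"tx":0.58,"ty":-0.58,"tz":0,"turn":0},
    {"grip":-1,"tx":0.58,"ty":-0.58,"tz":0,"turn":0},
    {"grip":-1,"tx":0.58,"ty":-0.58,"tz":0,"turn":0},
    {"grip":-1,"tx":0.58,"ty":-0.58,"tz":0,"turn":0},
    {"grip":-1,"tx":0.58,"ty":-0.58,"tz":0,"turn":0},
    {"grip":-1,"tx":0.58,"ty":-0.58,"tz":0,"turn":0},
    {"grip":-1,"tx":0.58,"ty":-0.58,"tz":0,"turn":0},
    {"grip":-1,"tx":0.58,"ty":-0.58,"tz":0,"turn":0},
    {"grip":-1,"tx":0.58,"ty":-0.58,"tz":0,"turn":0},
  ],
)

```text
clock: 2.25
position: [0.6574, -0.016, 0.3586]
ee_rot: [0.015, 3.141, 0.0]
force: [-1.0, 0.1, 0.3]
width: 1.0
```

```bash
python3 snap.py w1
```

```text
2.25 [ 0.65736566 -0.01603316  0.35858809] [1.47195156e-02 3.14069388e+00 3.29876654e-04] 0.015628159874684456
```

Call:
drive_tool(
  increments=[
    {"grip":-1,"tx":0.25,"ty":0,"tz":0,"turn":0},
    {"grip":-1,"tx":0.25,"ty":0,"tz":0,"turn":0},
    {"grip":-1,"tx":0.25,"ty":0,"tz":0,"turn":0},
    {"grip":-1,"tx":0.25,"ty":0,"tz":0,"turn":0},
    {"grip":-1,"tx":0.25,"ty":0,"tz":0,"turn":0},
  ],
)

```text
clock: 2.8
position: [0.7566, -0.0154, 0.3598]
ee_rot: [0.013, 3.139, 0.001]
force: [-0.4, -0.5, 0.4]
width: 0.998
```

```bash
python3 snap.py w2; python3 -c "
import cv2,numpy as np
cv2.imwrite('pics/w12.png',np.hstack([cv2.resize(cv2.imread(f'pics/w{i}.png'),(400,300)) for i in(1,2)]))"
```

```text
2.8 [ 0.75662039 -0.01541055  0.35984933] [1.34231234e-02 3.13949453e+00 8.74067298e-04] 0.030053633334221348
```

View pics/w12.png

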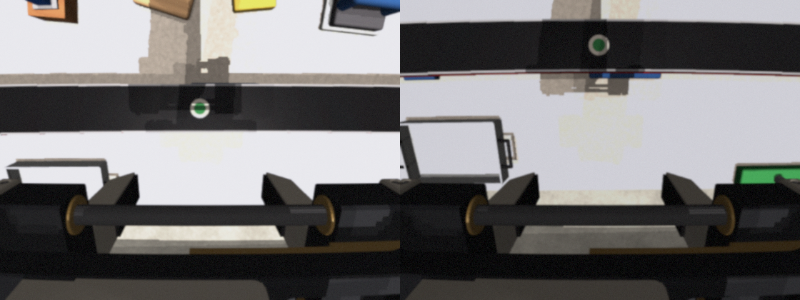

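```bash
python3 - <<'E'
from h import *
import pickle
for w,cols in(("w1",(150,250,280,310,400)),("w2",(150,250,280,310,400))):
    st,im=pickle.load(open(f"pics/{w}.pkl","rb"))
    print(w,"dot",[(c.tolist(),s) for c,s in blobs(im,(45,90,40),(90,255,255))[1]])
    a,b=(108,195) if w=="w1" else (20,115)
    g=im.astype(int)
    for u in cols: print(u,a,g[a:b,u-2:u+3].mean(1).round().astype(int)[:,:].mean(1).astype(int).tolist())
    print("R-B",(g[a:b,280,0]-g[a:b,280,2]).tolist())
E
```

```text
w1 dot [([279.3, 151.1], [273, 144, 14, 15, 161])]
150 108 [146, 147, 147, 147, 147, 149, 147, 147, 160, 187, 202, 182, 130, 72, 43, 38, 37, 36, 39, 37, 39, 40, 38, 37, 37, 38, 37, 39, 40, 38, 37, 37, 39, 38, 38, 39, 39, 40, 41, 41, 38, 38, 40, 39, 39, 39, 39, 39, 40, 41, 40, 40, 39, 40, 40, 43, 40, 40, 39, 41, 40, 40, 40, 39, 41, 41, 41, 41, 40, 41, 41, 42, 41, 46, 75, 128, 183, 218, 229, 233, 233, 234, 234, 234, 234, 234, 234]
250 108 [143, 143, 146, 145, 145, 146, 143, 144, 138, 128, 112, 90, 65, 42, 30, 27, 25, 27, 27, 27, 25, 23, 30, 27, 28, 26, 22, 24, 27, 22, 22, 24, 25, 25, 23, 23, 25, 24, 26, 24, 19, 21, 18, 18, 19, 22, 31, 38, 37, 36, 40, 38, 40, 39, 40, 40, 40, 42, 42, 45, 44, 45, 45, 45, 45, 45, 46, 46, 45, 45, 46, 44, 47, 66, 112, 166, 201, 219, 226, 230, 231, 230, 230, 230, 230, 230, 230]
280 108 [100, 100, 103, 102, 103, 102, 97, 86, 69, 67, 75, 69, 50, 30, 20, 21, 18, 23, 18, 20, 19, 21, 18, 19, 22, 25, 27, 32, 38, 59, 87, 105, 112, 112, 107, 91, 79, 87, 95, 81, 63, 52, 49, 52, 52, 63, 86, 103, 108, 112, 129, 167, 208, 228, 231, 226, 195, 137, 81, 52, 47, 45, 47, 46, 
[... 2977 characters left out ...]
7, 28, 27, 28, 28, 27, 28, 27, 28, 30, 28, 26, 28, 26, 28, 28, 29, 29, 31, 29, 30, 32, 28, 30, 29, 29, 28, 32, 28, 28, 29, 29, 31, 27, 28, 28, 29, 28, 26, 28, 27, 26, 28, 30, 31, 28, 30, 30, 32, 30, 30, 31, 30, 29, 30, 28, 30, 30, 31, 30, 31, 36, 72, 120, 156, 158, 126, 89, 106, 158, 192, 203, 204, 204, 204, 203, 205, 207, 209, 209, 209]
R-B [15, 16, 16, 17, 15, 12, 9, 7, 1, 1, 2, 2, -5, 4, -5, 4, 0, 3, 7, 0, -2, 5, -4, 3, -1, -2, 0, 3, 9, 11, 15, 16, 14, 11, 7, -1, -6, -8, -10, -12, -10, -10, -12, -8, -8, -8, -12, -8, -3, -3, 2, 2, 9, 11, 13, 12, 10, 5, 5, 3, -2, -1, -8, -6, 3, -5, 2, 2, -1, 3, -4, -8, 2, -5, 0, 2, 0, 0, 0, 2, 10, 22, 3, -21, -38, -33, -32, -29, -10, 12, 22, 27, 29, 28, 27]
```

```bash
python3 - <<'E'
from h import *
import pickle
S=[pickle.load(open(f"pics/w{i}.pkl","rb"))[0] for i in(1,2)]
C=[cam("wrist",s) for s in S]
def t(a,b): return tri([ray(C[0],a),ray(C[1],b)])
D,e=t((279.3,151.1),(278,62.6));print("dot",D,e)
f,_=t((279,120.3),(278,29.8));r,_=t((279,182.3),(278,96.8))
print(f,r,(f+r)/2,np.linalg.norm(r-f),"cant",np.arctan2(r[2]-f[2],r[0]-f[0]))
for d in(-.5,.5):
  r2,_=t((279,182.3+d),(278,96.8)); f2,_=t((279,120.3+d),(278,29.8));print(np.arctan2(r2[2]-f[2],r2[0]-f[0]),np.arctan2(r[2]-f2[2],r[0]-f2[0]))
# using width & dot: predicted rows vs cant
for w in(.080,.074):
 for c in(.17,.22,.27,.32,.36):
  P=[D+s*w/2*np.array([np.cos(c),0,np.sin(c)]) for s in(-1,1)]
  print(w,c,[proj(k,P)[:,1].round(1).tolist() for k in C], [proj(cam(n),P).round(1).tolist() for n in("side","top")])
Ct=cam("top"); im=cv2.imread("pics/top0.png").astype(int);print("top rows 100..150",im[100:150,255:262].mean((1,2)).astype(int).tolist())
E
```

```text
dot [ 0.63097871 -0.01729187  0.12155656] [np.float64(6.216205470875262e-05), np.float64(6.216205470875056e-05)]
[ 0.59525165 -0.01714672  0.11268905] [ 0.6681061  -0.01782665  0.12741477] [ 0.63167888 -0.01748668  0.12005191] 0.0743308853164969 cant 0.19943818807174205
0.16678002599162398 0.2294885875415474
0.23124821507714347 0.16895055379533458
0.08 0.17 [[117.2, 184.3], [25.8, 98.9]] [[[315.7, 178.8], [341.0, 163.9]], [[270.8, 141.6], [270.3, 105.4]]]
0.08 0.22 [[117.5, 184.4], [26.6, 98.5]] [[[315.7, 179.3], [341.0, 163.4]], [[270.8, 141.7], [270.3, 105.3]]]
0.08 0.27 [[117.8, 184.3], [27.4, 98.0]] [[[315.8, 179.7], [341.0, 162.9]], [[270.8, 141.7], [270.3, 105.2]]]
0.08 0.32 [[118.3, 184.2], [28.4, 97.4]] [[[316.0, 180.1], [340.9, 162.5]], [[270.8, 141.7], [270.3, 105.1]]]
0.08 0.36 [[118.7, 184.1], [29.2, 96.9]] [[[316.1, 180.5], [340.8, 162.1]], [[270.8, 141.6], [270.3, 105.1]]]
0.074 0.17 [[119.8, 181.8], [28.6, 96.2]] [[[316.6, 178.2], [340.1, 164.4]], [[270.8, 140.3], [270.3, 106.7]]]
0.074 0.22 [[120.0, 181.9], [29.3, 95.8]] [[[316.7, 178.7], [340.1, 164.0]], [[270.8, 140.3], [270.3, 106.6]]]
0.074 0.27 [[120.3, 181.9], [30.1, 95.4]] [[[316.8, 179.1], [340.0, 163.5]], [[270.8, 140.4], [270.3, 106.5]]]
0.074 0.32 [[120.7, 181.7], [30.9, 94.8]] [[[316.9, 179.5], [339.9, 163.1]], [[270.8, 140.3], [270.3, 106.5]]]
0.074 0.36 [[121.1, 181.6], [31.7, 94.3]] [[[317.0, 179.8], [339.9, 162.8]], [[270.8, 140.3], [270.3, 106.5]]]
top rows 100..150 [175, 175, 175, 175, 175, 171, 150, 107, 68, 57, 57, 57, 57, 57, 56, 57, 56, 56, 56, 56, 56, 56, 56, 55, 55, 55, 55, 55, 55, 55, 54, 54, 54, 53, 54, 53, 53, 53, 53, 66, 101, 131, 124, 80, 37, 26, 28, 31, 30, 24]
```

Call:
drive_tool(
  increments=[
    {"grip":-1,"tx":-0.07,"ty":0,"tz":-0.4,"turn":0},
    {"grip":-1,"tx":-0.07,"ty":0,"tz":-0.4,"turn":0},
    {"grip":-1,"tx":-0.07,"ty":0,"tz":-0.4,"turn":0},
    {"grip":-1,"tx":-0.07,"ty":0,"tz":-0.4,"turn":0},
    {"grip":-1,"tx":-0.07,"ty":0,"tz":-0.4,"turn":0},
    {"grip":-1,"tx":-0.07,"ty":0,"tz":-0.4,"turn":0},
    {"grip":-1,"tx":-0.07,"ty":0,"tz":-0.4,"turn":0},
  ],
)

```text
clock: 3.55
position: [0.7305, -0.0159, 0.2042]
ee_rot: [0.014, 3.133, 0.001]
force: [0.4, -0.4, 0.6]
width: 0.997
```

```bash
python3 snap.py w3
```

```text
3.55 [ 0.73049275 -0.01585581  0.20423523] [1.35682406e-02 3.13306178e+00 1.31017956e-03] 0.010859722806189721
```

Call:
drive_tool(
  increments=[
    {"grip":-1,"tx":-0.25,"ty":0,"tz":0,"turn":0},
    {"grip":-1,"tx":-0.25,"ty":0,"tz":0,"turn":0},
    {"grip":-1,"tx":-0.25,"ty":0,"tz":0,"turn":0},
    {"grip":-1,"tx":-0.25,"ty":0,"tz":0,"turn":0},
    {"grip":-1,"tx":-0.25,"ty":0,"tz":0,"turn":0},
    {"grip":-1,"tx":-0.25,"ty":0,"tz":0,"turn":0},
  ],
)

```text
clock: 4.2
position: [0.6322, -0.0158, 0.2044]
ee_rot: [0.013, 3.132, 0.001]
force: [-0.5, -0.6, 0.4]
width: 1.002
```

```bash
python3 snap.py w4; python3 - <<'E'
from h import *
import pickle
D=np.array([.631,-.0175,.1215])
for w in("w3","w4"):
    st,im=pickle.load(open(f"pics/{w}.pkl","rb"));C=cam("wrist",st)
    P=[D+s*.04*np.array([np.cos(.2),0,np.sin(.2)]) for s in(-1,0,1)]
    q=proj(C,P);print(w,q.round(1).tolist(),[(c.tolist(),s) for c,s in blobs(im,(45,90,40),(90,255,255))[1]])
    for du in(-60,-30,0,30,60):
      for k in(0,2):
        a=max(0,int(q[k,1])-14);u=int(q[k,0])+du
        print(du,"front" if k==0 else "rear",a,im[a:a+28,u-2:u+3].mean((1,2)).astype(int).tolist())
E
```

```text
4.2 [ 0.63215754 -0.01577166  0.20441324] [1.31955990e-02 3.13151168e+00 9.43660712e-04] 0.010015595636175321
w3 [[276.8, 14.3], [277.4, 74.1], [277.9, 132.8]] [([277.5, 73.9], [265, 61, 26, 27, 571])]
-60 front 0 [170, 170, 169, 170, 169, 169, 170, 171, 172, 170, 171, 170, 171, 167, 153, 137, 128, 121, 101, 70, 39, 26, 21, 22, 23, 22, 22, 21]
-60 rear 118 [30, 29, 32, 30, 31, 32, 31, 30, 30, 34, 45, 70, 98, 114, 120, 109, 90, 72, 84, 115, 138, 146, 149, 151, 152, 151, 147, 148]
-30 front 0 [162, 161, 161, 160, 161, 160, 159, 161, 162, 165, 167, 167, 165, 158, 143, 125, 117, 108, 87, 55, 32, 22, 19, 18, 17, 16, 16, 16]
-30 rear 118 [17, 22, 19, 17, 17, 19, 17, 22, 21, 18, 28, 45, 66, 80, 81, 77, 63, 57, 80, 112, 134, 139, 137, 133, 130, 128, 128, 128]
0 front 0 [125, 124, 124, 124, 123, 124, 124, 124, 124, 122, 122, 123, 121, 113, 97, 85, 81, 74, 57, 34, 17, 12, 15, 11, 11, 17, 14, 14]
0 rear 118 [21, 18, 20, 17, 19, 18, 24, 17, 21, 20, 33, 52, 72, 80, 81, 75, 60, 41, 35, 39, 55, 75, 95, 101, 103, 101, 102, 102]
30 front 0 [219, 219, 217, 216, 219, 219, 221, 223, 223, 222, 221, 219, 
[... 1245 characters left out ...]
, 20, 19, 21, 22, 20]
0 rear 245 [71, 72, 72, 72, 72, 73, 74, 73, 75, 74, 76, 93, 142, 198, 224, 231, 235, 238, 239, 240, 240, 240, 240, 240, 240, 240, 240, 240]
30 front 143 [59, 38, 32, 33, 31, 36, 40, 42, 45, 44, 44, 43, 53, 92, 139, 168, 176, 165, 130, 81, 48, 42, 44, 44, 44, 45, 44, 44]
30 rear 245 [71, 71, 71, 72, 73, 73, 73, 75, 74, 76, 76, 94, 141, 198, 224, 231, 234, 238, 240, 240, 240, 240, 239, 240, 240, 240, 240, 240]
60 front 143 [79, 43, 34, 32, 31, 36, 41, 44, 46, 44, 45, 46, 46, 57, 73, 83, 86, 82, 64, 38, 22, 21, 18, 19, 18, 14, 18, 21]
60 rear 245 [66, 66, 64, 67, 67, 67, 66, 67, 68, 69, 70, 88, 139, 196, 223, 229, 234, 238, 239, 240, 240, 240, 240, 240, 240, 240, 240, 240]
```

```bash
python3 - <<'E'
from h import *
import pickle
from scipy.optimize import least_squares
C=[cam("wrist",pickle.load(open(f"pics/w{i}.pkl","rb"))[0]) for i in(1,2,3,4)]
rows=[(120.3,182.3),(29.8,96.8),(18.8,129.05),(161.25,257.15)];dots=[(279.3,151.1),(278,62.6),(277.5,73.9),(278.9,209.9)]
print("dot34",tri([ray(C[i],dots[i]) for i in(2,3)]),"all",tri([ray(C[i],dots[i]) for i in range(4)]))
u=278
f=[tri([ray(C[i],(u,rows[i][k])) for i in(2,3)])[0] for k in(0,1)];d=f[1]-f[0];print("34",f,np.linalg.norm(d),np.arctan2(d[2],d[0]))
f=[tri([ray(C[i],(u,rows[i][k])) for i in range(4)])[0] for k in(0,1)];d=f[1]-f[0];print("all",f,np.linalg.norm(d),np.arctan2(d[2],d[0]),(f[0]+f[1])/2)
# side cam check: edge profile
Cs=cam("side");im=cv2.imread("pics/side0.png").astype(float)
D=np.array([.631,-.0175,.1215])
for s in(-1,1):
  L=np.linspace(.025,.055,31);
  for c in(.2,.3):
    q=proj(Cs,[D+s*l*np.array([np.cos(c),0,np.sin(c)]) for l in L]).astype(np.float32)
    print(s,c,cv2.remap(im.mean(2).astype(np.float32),q[:,0].copy(),q[:,1].copy(),1).ravel().astype(int).tolist())
E
```

```text
dot34 (array([ 0.63098287, -0.0173501 ,  0.12261181]), [np.float64(3.9166884775161255e-05), np.float64(3.916688477516595e-05)]) all (array([ 0.63099435, -0.01732019,  0.1223541 ]), [np.float64(0.00012002500459047838), np.float64(0.00012385523910137983), np.float64(7.74519522968305e-05), np.float64(7.056835817305649e-05)])
34 [array([ 0.5947044 , -0.01719873,  0.1141141 ]), array([ 0.66760897, -0.01786597,  0.12986136])] 0.07458885284382945 0.21273013381770522
all [array([ 0.59500028, -0.01747271,  0.11341581]), array([ 0.66788966, -0.01814891,  0.12902177])] 0.0745443768800875 0.210920224413968 [ 0.63144497 -0.01781081  0.12121879]
-1 0.2 [28, 28, 27, 27, 27, 27, 25, 23, 22, 27, 47, 74, 107, 132, 145, 120, 87, 55, 33, 22, 21, 21, 21, 21, 20, 21, 21, 23, 27, 30, 31]
-1 0.3 [27, 26, 26, 26, 26, 26, 24, 26, 31, 48, 83, 120, 139, 131, 112, 83, 52, 31, 18, 18, 19, 20, 20, 21, 22, 24, 26, 27, 28, 28, 27]
1 0.2 [26, 26, 25, 26, 28, 28, 27, 27, 26, 26, 30, 38, 55, 85, 119, 145, 159, 169, 176, 176, 176, 175, 175, 175, 175, 174, 174, 174, 174, 174, 174]
1 0.3 [26, 26, 27, 28, 28, 27, 26, 25, 23, 25, 46, 73, 103, 133, 156, 169, 173, 175, 176, 175, 175, 175, 175, 175, 175, 174, 174, 174, 175, 175, 174]
```

Call:
drive_tool(
  increments=[
    {"grip":-1,"tx":-0.33,"ty":-0.7,"tz":0.24,"turn":-0.06},
    {"grip":-1,"tx":-0.33,"ty":-0.7,"tz":0.24,"turn":-0.06},
    {"grip":-1,"tx":-0.33,"ty":-0.7,"tz":0.24,"turn":-0.06},
    {"grip":-1,"tx":-0.33,"ty":-0.7,"tz":0.24,"turn":-0.06},
    {"grip":-1,"tx":-0.33,"ty":-0.7,"tz":0.24,"turn":-0.06},
    {"grip":-1,"tx":-0.33,"ty":-0.7,"tz":0.24,"turn":-0.06},
    {"grip":-1,"tx":-0.33,"ty":-0.7,"tz":0.24,"turn":-0.06},
    {"grip":-1,"tx":-0.33,"ty":-0.7,"tz":0.24,"turn":-0.06},
    {"grip":-1,"tx":-0.33,"ty":-0.7,"tz":0.24,"turn":-0.06},
    {"grip":-1,"tx":-0.33,"ty":-0.7,"tz":0.24,"turn":-0.06},
  ],
)

```text
clock: 5.25
position: [0.5009, -0.2945, 0.2995]
ee_rot: [0.109, 3.131, 0.001]
force: [-0.0, 0.3, 0.2]
width: 1.003
```

```bash
python3 snap.py w5; python3 - <<'E'
from h import *
im=cv2.imread("pics/w5.png");cv2.imwrite("pics/w5c.png",cv2.resize(im[0:260,150:410],(600,600),interpolation=cv2.INTER_CUBIC))
E
```

```text
5.25 [ 0.5008692  -0.29452549  0.29950946] [1.08511472e-01 3.13086545e+00 1.36828828e-03] 0.012217482673736922
```

View pics/w5c.png

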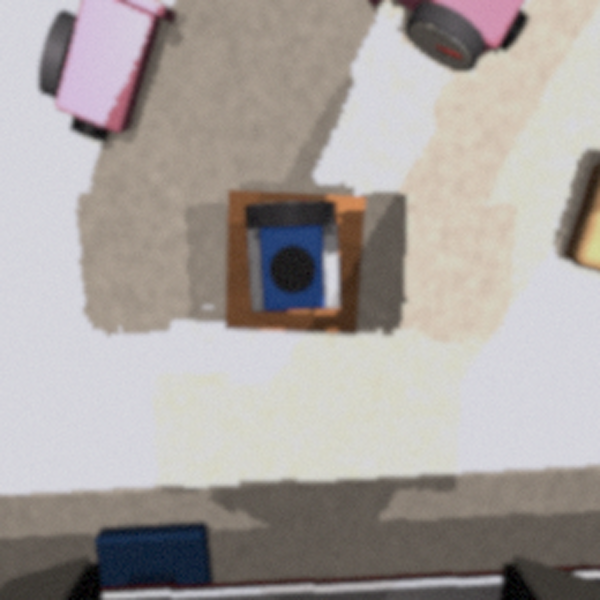

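```bash
python3 - <<'E'
from h import *
import pickle
st,im=pickle.load(open("pics/w5.pkl","rb"));C=cam("wrist",st)
m,b=blobs(im,(100,120,50),(125,255,255),100);print(b)
m=m.copy();m[:,:240]=0;m[:,310:]=0;m[145:]=0
for r in range(100,134,3):
    x=np.where(m[r])[0]; print(r,x.min(),x.max(),end="; ")
cs,_=cv2.findContours(m,0,2);c=cv2.convexHull(max(cs,key=cv2.contourArea));print(cv2.minAreaRect(c))
P=onplane(C,c.reshape(-1,2),.116)[:,:2];r=cv2.minAreaRect((P*1e4).astype(np.float32));print("world rect",np.array(r[0])/1e4,np.array(r[1])/1e4,r[2])
v=im.max(2).astype(np.uint8);k=((v<60)*255).astype(np.uint8);n,l,s,cc=cv2.connectedComponentsWithStats(k)
for i in range(1,n):
    if s[i][4]>60 and s[i][1]<160: print("dark",cc[i],s[i],onplane(C,cc[i],.124))
print("edges tool yaw",R.from_rotvec(st['ee_rot']).as_matrix()[:,1])
E
```

```text
[(array([276. , 114.2]), [263, 97, 27, 37, 623]), (array([517.5, 227.9]), [475, 218, 85, 22, 1243]), (array([215.6, 240. ]), [192, 229, 47, 24, 887])]
100 263 289; 103 263 288; 106 263 289; 109 264 288; 112 264 288; 115 264 288; 118 264 288; 121 264 288; 124 264 289; 127 265 289; 130 265 289; 133 265 273; ((276.60772705078125, 115.04695129394531), (35.477210998535156, 26.33197593688965), 86.98721313476562)
world rect [ 0.43256509 -0.2939407 ] [0.02626865 0.034892  ] 88.33531951904297
dark [404.35820896  85.1641791 ] [398  72  12  31  67] [[ 0.41201717 -0.16820965  0.124     ]]
dark [274.89665653  92.66261398] [257  88  37  11 329] [[ 0.41094018 -0.29381715  0.124     ]]
dark [533.37850467 101.0046729 ] [529  88  10  27 214] [[ 0.43380726 -0.03625135  0.124     ]]
dark [276.37979094 116.34146341] [267 107  19  19 287] [[ 0.43328306 -0.29399601  0.124     ]]
edges tool yaw [0.06922884 0.99760011 0.00117944]
```

Call:
drive_tool(
  increments=[
    {"grip":-1,"tx":-0.17,"ty":0,"tz":-0.25,"turn":0.047},
    {"grip":-1,"tx":-0.17,"ty":0,"tz":-0.25,"turn":0.047},
    {"grip":-1,"tx":-0.17,"ty":0,"tz":-0.25,"turn":0.047},
    {"grip":-1,"tx":-0.17,"ty":0,"tz":-0.25,"turn":0.047},
    {"grip":-1,"tx":-0.17,"ty":0,"tz":-0.4,"turn":0.047},
    {"grip":-1,"tx":-0.17,"ty":0,"tz":-0.5,"turn":0.047},
    {"grip":-1,"tx":-0.17,"ty":0,"tz":-0.565,"turn":0.047},
    {"grip":-1,"tx":-0.17,"ty":0,"tz":-0.565,"turn":0.047},
    {"grip":-1,"tx":-0.17,"ty":0,"tz":-0.565,"turn":0.047},
    {"grip":-1,"tx":-0.17,"ty":0,"tz":-0.565,"turn":0.047},
  ],
)

```text
clock: 6.3
position: [0.4349, -0.295, 0.0755]
ee_rot: [0.03, 3.13, -0.001]
force: [0.2, 0.4, 0.1]
width: 1.001
```

Call:
drive_tool(
  increments=[
    {"grip":-1,"tx":-0.005,"ty":0.0025,"tz":-0.005,"turn":0},
    {"grip":-1,"tx":-0.005,"ty":0.0025,"tz":-0.005,"turn":0},
    {"grip":1,"tx":-0.005,"ty":0.0025,"tz":-0.005,"turn":0},
    {"grip":1,"tx":-0.005,"ty":0.0025,"tz":-0.005,"turn":0},
    {"grip":1,"tx":-0.005,"ty":0.0025,"tz":-0.005,"turn":0},
    {"grip":1,"tx":-0.005,"ty":0.0025,"tz":-0.005,"turn":0},
    {"grip":1,"tx":-0.005,"ty":0.0025,"tz":-0.005,"turn":0},
    {"grip":1,"tx":-0.005,"ty":0.0025,"tz":-0.005,"turn":0},
  ],
  newtons=8,
)

```text
clock: 7.1
position: [0.4329, -0.2941, 0.0735]
ee_rot: [0.03, 3.13, -0.001]
force: [0.4, 0.1, 0.8]
width: 0.528
```

Call:
drive_tool(
  increments=[
    {"grip":1,"tx":0,"ty":0,"tz":0,"turn":0},
    {"grip":1,"tx":0,"ty":0,"tz":0,"turn":0},
    {"grip":1,"tx":0,"ty":0,"tz":0,"turn":0},
    {"grip":1,"tx":0,"ty":0,"tz":0,"turn":0},
    {"grip":1,"tx":0,"ty":0,"tz":0,"turn":0},
  ],
)

```text
clock: 7.6
position: [0.4328, -0.294, 0.0734]
ee_rot: [0.029, 3.13, -0.0]
force: [0.7, 0.2, -1.3]
width: 0.303
```

Call:
drive_tool(
  increments=[
    {"grip":1,"tx":0,"ty":0,"tz":0.015,"turn":0},
    {"grip":1,"tx":0,"ty":0,"tz":0.03,"turn":0},
    {"grip":1,"tx":0,"ty":0,"tz":0.03,"turn":0},
    {"grip":1,"tx":0,"ty":0,"tz":0.03,"turn":0},
  ],
)

```text
clock: 8.0
position: [0.433, -0.294, 0.0857]
ee_rot: [0.029, 3.129, -0.001]
force: [-0.2, 0.6, -2.4]
width: 0.304
```

```bash
python3 snap.py g0; python3 -c "
from h import *
cv2.imwrite('pics/s0.png',get_image('side')[:,:,::-1])"
```

```text
8.0 [ 0.43300029 -0.29401972  0.08571813] [ 2.93678931e-02  3.12915859e+00 -7.53844814e-04] 0.0075167920144314304
```

Call:
drive_tool(
  increments=[
    {"grip":1,"tx":-0.01,"ty":0,"tz":0,"turn":0},
    {"grip":1,"tx":-0.02,"ty":0,"tz":0,"turn":0},
    {"grip":1,"tx":-0.03,"ty":0,"tz":0,"turn":0},
    {"grip":1,"tx":-0.042,"ty":0,"tz":0,"turn":0},
    {"grip":1,"tx":-0.042,"ty":0,"tz":0,"turn":0},
    {"grip":1,"tx":-0.042,"ty":0,"tz":0,"turn":0},
  ],
)

```text
clock: 8.7
position: [0.4154, -0.294, 0.0853]
ee_rot: [0.03, 3.13, -0.0]
force: [0.3, -0.9, -2.1]
width: 0.302
```

```bash
python3 snap.py g1; python3 -c "
from h import *
cv2.imwrite('pics/s1.png',get_image('side')[:,:,::-1])
a=[cv2.imread(f'pics/{n}.png') for n in('g0','g1')]; b=[cv2.imread(f'pics/{n}.png') for n in('s0','s1')]
T=np.hstack([cv2.resize(x[180:380,180:380],(400,300)) for x in a])
B=np.hstack([cv2.resize(x[262:338,275:375],(400,300),interpolation=cv2.INTER_CUBIC) for x in b])
cv2.imwrite('pics/g.png',np.vstack([T,B]))"
```

```text
8.7 [ 0.41535649 -0.29401132  0.0853107 ] [ 3.01411801e-02  3.13047843e+00 -1.59849521e-04] 0.0043634337117006506
```

View pics/g.png

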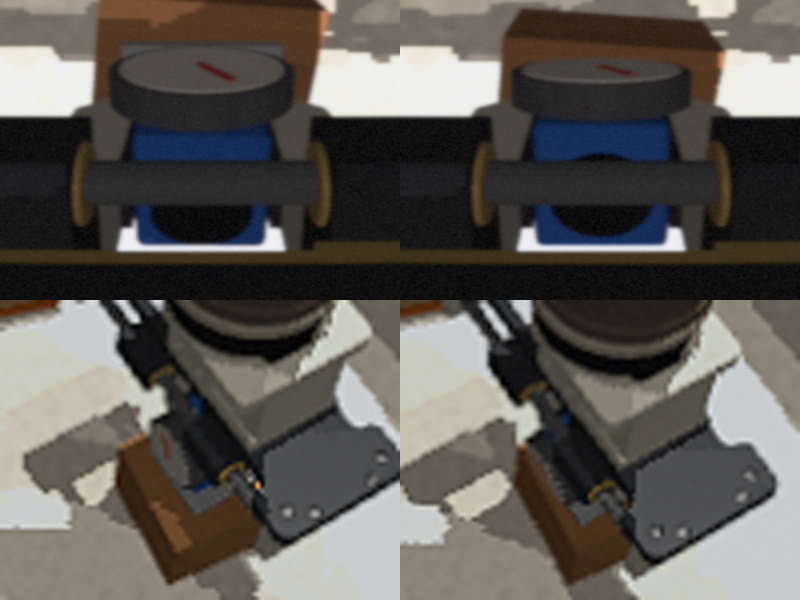

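```bash
cat >tilt.py <<'E'
from h import *
import pickle,sys
c=camera_info("wrist");K=np.array([[c['fx'],0,c['cx']],[0,c['fy'],c['cy']],[0,0,1]]);H=c['hand_eye']
a=np.linspace(0,2*np.pi,90)
def circ(t,x0=0.,z0=0.,r=.021):
    X=np.array([-np.cos(t),0,-np.sin(t)]);Z=np.array([np.sin(t),0,-np.cos(t)]);Y=np.array([0,1,0])
    o=np.array([x0,0,-.0188+z0]);P=o-.028*X+r*(np.outer(np.cos(a),Y)+np.outer(np.sin(a),Z))
    return cv2.projectPoints((P-H[:3,3])@H[:3,:3],np.zeros(3),np.zeros(3),K,c['distortion'])[0].reshape(-1,2)
if __name__=="__main__":
    for w in sys.argv[1:]:
        st,im=pickle.load(open(f"pics/{w}.pkl","rb"));g=im.mean(2)
        for u in(250,265,280,295): print(w,u,g[203:258,u-2:u+3].mean(1).astype(int).tolist())
        print(g[225:228,220:345].mean(0).astype(int).tolist())
    for t in(0,.05,.1,.15,.2,.25,.3):
        q=circ(t);print(t,q.min(0).round(1),q.max(0).round(1))
    Z=R.from_rotvec(observe()['ee_rot']).as_matrix()[:,2];print("tool z",Z)
E
python3 tilt.py g0 g1
```

```text
g0 250 [57, 58, 57, 57, 58, 55, 61, 68, 76, 81, 76, 69, 64, 66, 72, 74, 75, 75, 75, 74, 75, 74, 76, 75, 76, 75, 76, 76, 76, 76, 76, 76, 77, 72, 58, 39, 31, 32, 34, 33, 37, 36, 36, 35, 34, 36, 36, 36, 36, 37, 36, 37, 36, 33, 35]
g0 265 [59, 58, 58, 57, 58, 54, 61, 63, 66, 69, 72, 74, 74, 74, 76, 75, 75, 74, 76, 75, 74, 76, 76, 77, 73, 74, 76, 74, 74, 77, 75, 76, 75, 75, 75, 79, 83, 79, 62, 40, 34, 35, 40, 37, 38, 39, 40, 37, 38, 36, 39, 39, 37, 37, 39]
g0 280 [58, 58, 60, 56, 58, 55, 56, 61, 67, 73, 74, 76, 75, 75, 75, 75, 74, 70, 61, 49, 48, 54, 62, 69, 73, 75, 75, 74, 74, 74, 73, 74, 74, 73, 73, 75, 78, 83, 81, 62, 42, 34, 38, 37, 40, 39, 39, 39, 38, 40, 40, 40, 40, 41, 39]
g0 295 [59, 61, 59, 58, 57, 57, 59, 64, 65, 67, 72, 75, 76, 76, 76, 76, 76, 76, 75, 76, 76, 74, 75, 75, 73, 68, 62, 54, 46, 47, 58, 67, 73, 75, 76, 77, 84, 82, 65, 44, 34, 34, 38, 35, 37, 35, 39, 38, 35, 37, 36, 38, 38, 39, 37]
[237, 238, 238, 238, 237, 231, 204, 142, 81, 59, 57, 56, 57, 52, 43, 33, 30, 27, 32, 49, 65, 71, 73, 74, 76, 74, 74, 77, 76, 76, 76, 75, 75, 74, 75, 76, 73, 75, 76, 75, 75, 74, 74, 75, 74,
[... 1339 characters left out ...]
, 61, 64, 65, 66, 65, 66, 65, 66, 65, 65, 66, 67, 64, 68, 66, 66, 65, 66, 65, 65, 66, 65, 65, 65, 66, 67, 66, 65, 68, 67, 64, 67, 65, 64, 64, 65, 62, 60, 59, 54, 53, 51, 48, 47, 45, 44, 46, 46, 49, 54, 55, 58, 59, 59, 64, 64, 64, 65, 66, 67, 67, 67, 67, 66, 67, 65, 65, 69, 67, 65, 66, 67, 66, 64, 66, 66, 63, 57, 46, 35, 29, 32, 41, 50, 56, 58, 59, 59, 61, 61, 60, 61, 60, 61, 57, 60, 64, 82, 127, 182, 223, 233, 235]
0 [235.  208.9] [328.3 241.2]
0.05 [235.4 210.1] [327.9 237.4]
0.1 [235.8 211.4] [327.4 233.8]
0.15 [236.2 212.9] [327.  230.4]
0.2 [236.6 214.5] [326.6 227.2]
0.25 [237.  216.1] [326.2 224.2]
0.3 [237.4 217.9] [325.8 221.4]
tool z [ 1.08690324e-02 -2.12545006e-04 -9.99940908e-01]
```

```bash
python3 - <<'E'
from tilt import *
def pt(P,t,x0=0,z0=0):
    X=np.array([-np.cos(t),0,-np.sin(t)]);Z=np.array([np.sin(t),0,-np.cos(t)]);Y=np.array([0,1.,0])
    Q=np.array([x0,0,-.0188+z0])+np.asarray(P)@np.array([X,Y,Z]);return cv2.projectPoints((Q-H[:3,3])@H[:3,:3],np.zeros(3),np.zeros(3),K,c['distortion'])[0].reshape(-1,2)
for w in("g0","g1"):
    st,im=pickle.load(open(f"pics/{w}.pkl","rb"))
    for u in(258,280): print(w,u,"B-R rows262..350",(im[262:350,u-2:u+3,2].astype(int)-im[262:350,u-2:u+3,0]).mean(1).astype(int).tolist(), "B",im[325:350,u,2].tolist())
    print("row 325 B",im[324:327,240:330,2].mean(0).astype(int).tolist())
ct=np.c_[.01*np.cos(a),.01*np.sin(a),0*a]
for t in(0,.1,.15,.2,.25):
    q=pt(ct+[0,0,.032],t);b=pt(ct+[0,0,.024],t);e=pt([[-.018,0,.024],[.018,0,.024],[.018,0,-.036],[-.028,0,.021],[-.028,0,-.021],[-.018,0,.021]],t)[:,1]
    print(t,"cap rows",q[:,1].min().round(1),q[:,1].max().round(1),"cols",q[:,0].min().round(1),q[:,0].max().round(1),"block top front/back, back bottom, dial top,bottom, dialback top",e.round(1))
E
```

```text
g0 258 B-R rows262..350 [0, 3, 14, 30, 40, 43, 46, 51, 56, 61, 65, 68, 66, 67, 67, 66, 69, 68, 65, 69, 66, 66, 66, 61, 50, 23, 5, 0, 0, 0, 0, 0, 0, 1, 1, 0, 0, 0, 0, 1, 0, 0, -1, 0, -1, 0, 0, 1, 0, 0, 0, 0, -1, 0, 0, 3, 2, 4, 4, 1, 2, 4, 6, 4, 5, 8, 10, 14, 21, 32, 36, 45, 49, 62, 65, 66, 68, 70, 70, 61, 37, 22, 9, 5, 4, 0, -12, -30] B [10, 16, 14, 13, 20, 21, 38, 51, 65, 78, 84, 86, 90, 87, 88, 89, 93, 117, 174, 223, 238, 228, 163, 85, 34]
g0 280 B-R rows262..350 [0, 0, 0, 1, 9, 22, 39, 48, 55, 62, 65, 65, 68, 66, 67, 66, 66, 66, 69, 68, 68, 65, 68, 64, 49, 25, 6, 1, 0, 0, 0, 0, 0, 0, 0, 1, 0, 0, 0, 0, 0, 0, 0, 0, 1, 0, 0, 1, 0, 0, 0, 0, 0, 0, 0, 0, 1, 0, -2, 2, 1, -1, 1, 1, 1, 1, 1, 0, 4, 0, 3, 1, -1, -1, 0, 0, 1, -1, 0, 2, 4, 6, 7, 4, 4, 0, -12, -28] B [13, 7, 2, 18, 3, 10, 11, 10, 17, 9, 20, 17, 10, 12, 7, 15, 32, 79, 157, 219, 237, 228, 167, 86, 41]
row 325 B [35, 27, 22, 20, 25, 40, 68, 87, 84, 78, 82, 86, 86, 84, 74, 55, 30, 14, 13, 14, 13, 14, 14, 19, 11, 9, 15, 9, 17, 14, 12, 9, 10, 14, 13, 8, 16, 8, 9, 18, 9, 13, 11, 16, 8, 13, 12, 11, 8, 15, 18, 10, 14, 14, 12, 10, 14, 11,
[... 1410 characters left out ...]
ols 256.1 307.7 block top front/back, back bottom, dial top,bottom, dialback top [267.7 343.2 274.3 241.2 208.9 264.2]
0.1 cap rows 287.8 335.1 cols 255.9 307.9 block top front/back, back bottom, dial top,bottom, dialback top [260.2 341.  281.2 233.8 211.4 257.6]
0.15 cap rows 283.3 332.1 cols 255.9 308.0 block top front/back, back bottom, dial top,bottom, dialback top [256.6 339.7 284.6 230.4 212.9 254.4]
0.2 cap rows 278.8 328.9 cols 255.8 308.0 block top front/back, back bottom, dial top,bottom, dialback top [253.1 338.1 288.1 227.2 214.5 251.3]
0.25 cap rows 274.3 325.5 cols 255.8 308.1 block top front/back, back bottom, dial top,bottom, dialback top [249.7 336.4 291.5 224.2 216.1 248.3]
```

Call:
drive_tool(
  increments=[
    {"grip":1,"tx":-0.008,"ty":0,"tz":0,"turn":0},
    {"grip":1,"tx":-0.008,"ty":0,"tz":0,"turn":0},
    {"grip":1,"tx":-0.008,"ty":0,"tz":0,"turn":0},
    {"grip":1,"tx":-0.008,"ty":0,"tz":0,"turn":0},
  ],
)

```text
clock: 9.2
position: [0.4122, -0.2939, 0.0852]
ee_rot: [0.03, 3.131, -0.0]
force: [0.6, -0.4, -2.7]
width: 0.305
```

```bash
python3 snap.py g2; cat > meas.py <<'E'
from tilt import *
from scipy.optimize import least_squares
a2=np.c_[.01*np.cos(a),.01*np.sin(a),0*a]
def pt(P,t,x0=0,z0=0):
    X=np.array([-np.cos(t),0,-np.sin(t)]);Z=np.array([np.sin(t),0,-np.cos(t)]);Y=np.array([0,1.,0])
    Q=np.array([x0,0,-.0188+z0])+np.asarray(P)@np.array([X,Y,Z]);return cv2.projectPoints((Q-H[:3,3])@H[:3,:3],np.zeros(3),np.zeros(3),K,c['distortion'])[0].reshape(-1,2)
def model(t,x,z): return np.array([*pt([[-.028,0,.021],[-.028,0,-.021],[.018,0,.024]],t,x,z)[:,1],pt(a2+[0,0,.032],t,x,z)[:,1].max(),])
def fit(m,use=(0,1,2,3)):
    u=list(use);r=least_squares(lambda p:(model(p[0],p[1]/100,p[2]/100)-m)[u],[.1,0,0]);return r.x/[1,100,100],r.fun
if __name__=="__main__":
    off=np.array([242.2,210.7,342.,341.3])-model(-.0,0,0);print("offsets g0",off)
    print("g1",fit(np.array([235.3,218.6,343.5,336.8])-off),fit(np.array([235.3,218.6,343.5,336.8])))
    for w in sys.argv[1:]:
        st,im=pickle.load(open(f"pics/{w}.pkl","rb"));g=im.mean(2);d=im[...,2].astype(int)-im[...,0]
        for u in(265,280): print(u,"dial 205",g[205:245,u-2:u+3].mean(1).astype(int).tolist(),"B-R 325",d[325:350,u-2:u+3].mean(1).astype(int).tolist())
E
python3 meas.py g2
```

```text
9.2 [ 0.41223509 -0.29394972  0.08519833] [ 2.98980314e-02  3.13074115e+00 -6.10880245e-05] 0.0016778863827658504
offsets g0 [ 0.95581038  1.77682359 -1.15409     0.83756008]
g1 (array([ 0.16603551, -0.00166617, -0.00104155]), array([-0.16910385,  0.15420692, -0.43620036,  0.45657107])) (array([ 0.16890353, -0.00299858,  0.00060575]), array([ 0.20535339, -0.1859285 ,  0.52752281, -0.5534494 ]))
265 dial 205 [37, 35, 35, 36, 38, 36, 41, 46, 52, 55, 58, 59, 59, 60, 57, 60, 62, 63, 63, 63, 64, 63, 64, 64, 63, 68, 78, 82, 68, 49, 39, 39, 39, 39, 37, 40, 40, 41, 41, 40] B-R 325 [2, -1, 0, 6, 14, 28, 40, 54, 64, 66, 67, 69, 68, 68, 66, 66, 51, 28, 17, 7, 4, 4, 0, -12, -31]
280 dial 205 [38, 37, 37, 36, 34, 37, 33, 37, 43, 50, 56, 58, 58, 57, 61, 61, 63, 62, 57, 49, 50, 54, 61, 62, 62, 64, 74, 87, 81, 60, 45, 42, 42, 42, 40, 43, 43, 41, 42, 41] B-R 325 [1, -1, 0, 0, 0, 0, 2, 2, 0, 6, 28, 50, 61, 66, 68, 67, 52, 28, 17, 7, 4, 4, 0, -13, -30]
```

Call:
drive_tool(
  increments=[
    {"grip":1,"tx":-0.003,"ty":0,"tz":0,"turn":0},
    {"grip":1,"tx":-0.003,"ty":0,"tz":0,"turn":0},
    {"grip":1,"tx":-0.003,"ty":0,"tz":0,"turn":0},
  ],
)

```text
clock: 9.55
position: [0.4112, -0.294, 0.0852]
ee_rot: [0.03, 3.13, -0.0]
force: [2.7, 0.5, -2.8]
width: 0.306
```

Call:
drive_tool(
  increments=[
    {"grip":1,"tx":0,"ty":0,"tz":0,"turn":0},
    {"grip":1,"tx":0,"ty":0,"tz":0,"turn":0},
    {"grip":1,"tx":0.006,"ty":0,"tz":0,"turn":0.01},
    {"grip":1,"tx":0.012,"ty":0,"tz":0.05,"turn":0.01},
    {"grip":1,"tx":0.02,"ty":0,"tz":0.15,"turn":0.01},
    {"grip":1,"tx":0.02,"ty":0,"tz":0.25,"turn":0.01},
    {"grip":1,"tx":0.02,"ty":0,"tz":0.37,"turn":0.01},
    {"grip":1,"tx":0.02,"ty":0,"tz":0.37,"turn":0.01},
    {"grip":1,"tx":0.02,"ty":0,"tz":0.37,"turn":0.01},
  ],
  newtons=25,
)

```text
clock: 10.45
position: [0.4194, -0.2942, 0.2339]
ee_rot: [0.013, 3.129, -0.001]
force: [0.5, 0.5, -2.0]
width: 0.304
```

```bash
python3 snap.py g3; python3 meas.py g3
```

```text
10.45 [ 0.41935643 -0.29417739  0.23389156] [ 1.27576923e-02  3.12895753e+00 -9.63388196e-04] 0.04395988306361518
offsets g0 [ 0.93685906  1.76203105 -1.16937581  0.82097484]
g1 (array([ 0.16603761, -0.00166677, -0.00104057]), array([-0.16911057,  0.1542114 , -0.43621849,  0.45659146])) (array([ 0.1689052 , -0.00299053,  0.00060563]), array([ 0.20535314, -0.1859287 ,  0.52752288, -0.55344921]))
265 dial 205 [143, 144, 146, 146, 147, 147, 147, 144, 141, 139, 136, 135, 134, 135, 136, 133, 119, 93, 66, 56, 55, 54, 56, 55, 58, 63, 71, 68, 54, 38, 34, 34, 33, 34, 34, 35, 34, 35, 35, 35] B-R 325 [0, 2, 2, 8, 16, 27, 42, 54, 61, 62, 59, 62, 61, 63, 61, 58, 57, 41, 11, -20, -40, -40, -36, -33, -35]
280 dial 205 [62, 96, 126, 143, 148, 148, 149, 150, 149, 146, 143, 141, 141, 139, 135, 126, 104, 76, 56, 48, 42, 46, 51, 55, 55, 59, 71, 78, 66, 47, 36, 36, 37, 36, 38, 37, 38, 37, 33, 38] B-R 325 [4, 1, 0, -1, 1, -2, 3, 1, 2, 13, 37, 50, 58, 61, 63, 60, 59, 37, 9, -16, -36, -37, -35, -36, -33]
```

```bash
python3 - <<'E'
import sys;sys.argv=["x"]
from meas import *
off=np.array([242.2,210.5,342.,341.5])-model(0,0,0)
for nm,m in(("g1",[235.3,218.6,343.5,337.3]),("g2",[233.8,219.5,341.7,335.2]),("g3",[233.5,221.3,342.1,334.75])):
    for u in((0,1,2,3),(0,2,3),(0,1,3)): print(nm,u,*[x.round(4) for x in fit(np.array(m)-off,u)])
E
```

```text
g1 (0, 1, 2, 3) [ 0.1673 -0.0017 -0.0011] [-0.1063  0.0969 -0.2739  0.2867]
g1 (0, 2, 3) [ 0.1871 -0.0025 -0.0008] [ 0. -0. -0.]
g1 (0, 1, 3) [ 0.1645 -0.0018 -0.0007] [-0. -0.  0.]
g2 (0, 1, 2, 3) [ 0.1897 -0.0021 -0.    ] [-0.0241  0.0218 -0.0608  0.0639]
g2 (0, 2, 3) [ 0.1941 -0.0023  0.    ] [-0.  0.  0.]
g2 (0, 1, 3) [ 1.891e-01 -2.200e-03  1.000e-04] [-0. -0. -0.]
g3 (0, 1, 2, 3) [ 2.155e-01 -2.700e-03 -1.000e-04] [-0.0419  0.0378 -0.1039  0.1095]
g3 (0, 2, 3) [ 0.2231 -0.0029 -0.    ] [-0. -0.  0.]
g3 (0, 1, 3) [ 2.144e-01 -2.700e-03  1.000e-04] [-0. -0. -0.]
```

Call:
drive_tool(
  increments=[
    {"grip":1,"tx":0.472,"ty":0.692,"tz":0,"turn":0},
    {"grip":1,"tx":0.472,"ty":0.692,"tz":0,"turn":0},
    {"grip":1,"tx":0.472,"ty":0.692,"tz":0,"turn":0},
    {"grip":1,"tx":0.472,"ty":0.692,"tz":0,"turn":0},
    {"grip":1,"tx":0.472,"ty":0.692,"tz":0,"turn":0},
    {"grip":1,"tx":0.472,"ty":0.692,"tz":0,"turn":0},
    {"grip":1,"tx":0.472,"ty":0.692,"tz":0,"turn":0},
    {"grip":1,"tx":0.472,"ty":0.692,"tz":0,"turn":0},
    {"grip":1,"tx":0.472,"ty":0.692,"tz":-0.045,"turn":0},
    {"grip":1,"tx":0.472,"ty":0.692,"tz":-0.091,"turn":0},
    {"grip":1,"tx":0.472,"ty":0.692,"tz":-0.091,"turn":0},
    {"grip":1,"tx":0.472,"ty":0.692,"tz":-0.091,"turn":0},
  ],
)

```text
clock: 11.7
position: [0.6065, -0.0174, 0.1951]
ee_rot: [0.014, 3.134, 0.0]
force: [0.5, 0.1, -1.4]
width: 0.305
```

```bash
python3 snap.py g4; python3 - <<'E'
from h import *
for n in("side","top"): cv2.imwrite(f"pics/{n}4.png",get_image(n)[:,:,::-1])
C=cam("side");st=observe();tip=st['position']+[.0187,0,-.0555];print("tip",tip,"proj",proj(C,[tip,[.631,-.0173,.1224]]),observe()['force'])
s=cv2.imread("pics/side4.png")[125:200,280:380];w=cv2.imread("pics/g4.png")[130:380,155:405]
cv2.imwrite("pics/v4.png",np.hstack([cv2.resize(s,(400,300),interpolation=2),cv2.resize(w,(400,300))]))
E
python3 meas.py g4|tail -2
```

```text
11.7 [ 0.60646746 -0.01735711  0.19512131] [1.38662095e-02 3.13427783e+00 2.40756942e-06] 0.026579940848570353
tip [ 0.62649084 -0.01715168  0.14135359] proj [[327.82994859 166.49107032]
 [328.51800066 171.04131751]] [ 0.45153567 -0.05361418 -1.54031878]
265 dial 205 [18, 18, 21, 17, 17, 23, 19, 19, 20, 18, 18, 16, 17, 18, 20, 23, 38, 52, 59, 64, 63, 63, 64, 64, 63, 70, 81, 75, 58, 44, 41, 40, 40, 40, 39, 40, 41, 39, 39, 37] B-R 325 [-2, 1, 3, 6, 17, 33, 49, 58, 66, 68, 69, 68, 69, 71, 67, 66, 44, 20, 11, 5, 4, 3, 0, -12, -29]
280 dial 205 [20, 17, 17, 18, 20, 15, 16, 16, 20, 19, 18, 19, 18, 20, 22, 24, 42, 55, 55, 52, 48, 52, 59, 61, 63, 68, 83, 90, 76, 53, 44, 44, 42, 44, 41, 43, 42, 42, 44, 42] B-R 325 [0, 2, -1, 1, 0, 0, 0, 0, 4, 19, 41, 57, 66, 67, 68, 64, 44, 20, 11, 5, 4, 4, 0, -11, -29]
```

View pics/v4.png

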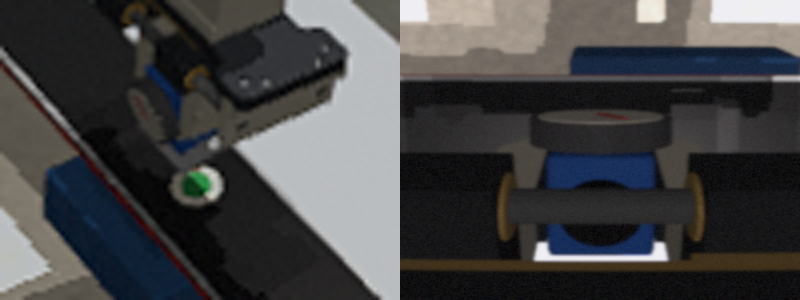

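```bash
cat >favg.py <<'E'
from h import *
F=[];P=[];T=[]
for i in range(16):
    s=observe();F.append(s['force']);P.append(s['position']);T.append(s['ft_torque']);get_image("top")
print(s['clock'],"F",np.mean(F,0).round(3),"sd",np.std(F,0).round(2),"P",np.mean(P,0).round(4),"T",np.mean(T,0).round(3),"rot",s['ee_rot'].round(4),"along n",(np.mean(F,0)@[-.21,0,.978]).round(3))
E
python3 favg.py
```

```text
12.6 F [ 0.098 -0.092 -1.869] sd [0.42 0.3  0.36] P [ 0.6076 -0.0169  0.1965] T [ 0.028  0.038 -0.004] rot [1.2900e-02 3.1314e+00 8.0000e-04] along n -1.848
```

Call:
drive_tool(
  increments=[
    {"grip":1,"tx":0.003,"ty":0,"tz":-0.015,"turn":0},
    {"grip":1,"tx":0.006,"ty":0,"tz":-0.03,"turn":0},
    {"grip":1,"tx":0.009,"ty":0,"tz":-0.042,"turn":0},
    {"grip":1,"tx":0.01,"ty":0,"tz":-0.048,"turn":0},
    {"grip":1,"tx":0.011,"ty":0,"tz":-0.053,"turn":0},
    {"grip":1,"tx":0.012,"ty":0,"tz":-0.058,"turn":0},
    {"grip":1,"tx":0.012,"ty":0,"tz":-0.058,"turn":0},
    {"grip":1,"tx":0.012,"ty":0,"tz":-0.058,"turn":0},
  ],
)

```text
clock: 13.45
position: [0.6121, -0.0168, 0.1731]
ee_rot: [0.013, 3.132, 0.001]
force: [-2.5, 0.9, -0.4]
width: 0.301
```

```bash
python3 favg.py
```

```text
14.2 F [-1.63   0.193 -0.16 ] sd [0.54 0.6  0.52] P [ 0.6122 -0.0168  0.1731] T [0.057 0.462 0.007] rot [1.2900e-02 3.1313e+00 7.0000e-04] along n 0.186
```

Call:
drive_tool(
  increments=[
    {"grip":1,"tx":-0.004,"ty":0,"tz":0.02,"turn":0},
    {"grip":1,"tx":-0.004,"ty":0,"tz":0.02,"turn":0},
    {"grip":1,"tx":-0.004,"ty":0,"tz":0.02,"turn":0},
    {"grip":1,"tx":-0.004,"ty":0,"tz":0.02,"turn":0},
    {"grip":1,"tx":-0.004,"ty":0,"tz":0.02,"turn":0},
    {"grip":1,"tx":-0.004,"ty":0,"tz":0.02,"turn":0},
  ],
)

```text
clock: 14.85
position: [0.6106, -0.0168, 0.1809]
ee_rot: [0.013, 3.132, 0.001]
force: [-0.0, -0.0, -0.6]
width: 0.304
```

```bash
python3 favg.py; python3 snap.py g5; python3 meas.py g5|tail -2
```

```text
15.6 F [-0.033 -0.071 -1.94 ] sd [0.52 0.47 0.59] P [ 0.6107 -0.0168  0.181 ] T [ 0.013  0.022 -0.   ] rot [1.2900e-02 3.1313e+00 7.0000e-04] along n -1.891
15.65 [ 0.61065678 -0.01682274  0.1810118 ] [1.28235882e-02 3.13138433e+00 7.39570741e-04] 0.0017214134116643875
265 dial 205 [14, 21, 18, 21, 19, 20, 16, 23, 20, 17, 17, 16, 17, 14, 18, 24, 37, 52, 60, 62, 63, 60, 62, 64, 64, 71, 80, 75, 58, 45, 39, 38, 40, 40, 41, 40, 40, 39, 38, 40] B-R 325 [0, 0, 2, 10, 22, 35, 46, 58, 65, 67, 67, 68, 70, 67, 67, 67, 44, 20, 12, 4, 4, 4, 0, -12, -30]
280 dial 205 [18, 18, 17, 20, 19, 20, 21, 14, 17, 18, 17, 20, 18, 15, 21, 29, 43, 54, 57, 50, 48, 53, 60, 62, 64, 69, 82, 90, 75, 52, 44, 43, 44, 44, 43, 44, 43, 43, 41, 44] B-R 325 [0, 0, 2, 0, -3, 1, -1, 2, 7, 19, 42, 58, 66, 67, 68, 65, 45, 19, 12, 4, 4, 3, 0, -12, -30]
```

Call:
drive_tool(
  increments=[
    {"grip":1,"tx":0.0005,"ty":0,"tz":-0.0024,"turn":0},
    {"grip":1,"tx":0.001,"ty":0,"tz":-0.0048,"turn":0},
    {"grip":1,"tx":0.0015,"ty":0,"tz":-0.0072,"turn":0},
    {"grip":1,"tx":0.002,"ty":0,"tz":-0.0096,"turn":0},
    {"grip":1,"tx":0.0026,"ty":0,"tz":-0.012,"turn":0},
    {"grip":1,"tx":0.0031,"ty":0,"tz":-0.0144,"turn":0},
    {"grip":1,"tx":0.0036,"ty":0,"tz":-0.0168,"turn":0},
    {"grip":1,"tx":0.0041,"ty":0,"tz":-0.0192,"turn":0},
    {"grip":1,"tx":0.0046,"ty":0,"tz":-0.0216,"turn":0},
    {"grip":1,"tx":0.0052,"ty":0,"tz":-0.0243,"turn":0},
    {"grip":1,"tx":0.0057,"ty":0,"tz":-0.0267,"turn":0},
    {"grip":1,"tx":0.0057,"ty":0,"tz":-0.0267,"turn":0},
    {"grip":1,"tx":0.0057,"ty":0,"tz":-0.0267,"turn":0},
    {"grip":1,"tx":0.0057,"ty":0,"tz":-0.0267,"turn":0},
  ],
)

```text
clock: 17.1
position: [0.613, -0.0168, 0.1705]
ee_rot: [0.013, 3.131, 0.001]
force: [-0.4, 0.3, 1.8]
width: 0.304
```

```bash
python3 favg.py; python3 snap.py g6; python3 meas.py g6|tail -2; python3 - <<'E'
from h import *
for n in("side","top"): cv2.imwrite(f"pics/{n}6.png",get_image(n)[:,:,::-1])
s=cv2.imread("pics/side6.png")[125:200,280:380];w=cv2.imread("pics/side0.png")[125:200,280:380]
cv2.imwrite("pics/v6.png",np.hstack([cv2.resize(s,(400,300),interpolation=2),cv2.resize(w,(400,300),interpolation=2)]))
E
```

```text
17.85 F [-0.245 -0.135  1.462] sd [0.44 0.52 0.49] P [ 0.613  -0.0168  0.1704] T [ 0.035  0.104 -0.007] rot [1.2900e-02 3.1312e+00 8.0000e-04] along n 1.481
17.9 [ 0.6130278  -0.01683413  0.1703765 ] [1.28554475e-02 3.13119406e+00 6.88299748e-04] 0.0019311354332988578
265 dial 205 [20, 19, 18, 17, 19, 20, 21, 21, 18, 19, 21, 18, 15, 17, 18, 24, 38, 53, 61, 63, 62, 63, 62, 64, 64, 71, 81, 76, 60, 44, 39, 38, 39, 41, 40, 39, 39, 40, 38, 39] B-R 325 [0, 0, 4, 8, 18, 35, 50, 57, 64, 67, 67, 70, 68, 69, 69, 63, 46, 20, 11, 5, 4, 4, 0, -14, -30]
280 dial 205 [20, 20, 20, 20, 21, 20, 17, 21, 20, 19, 18, 19, 15, 17, 22, 29, 43, 55, 53, 50, 48, 52, 61, 61, 62, 70, 82, 92, 77, 52, 43, 42, 45, 43, 44, 41, 42, 43, 42, 43] B-R 325 [-1, 0, 0, 0, -1, -1, 0, 0, 4, 19, 43, 60, 65, 69, 69, 65, 45, 20, 11, 5, 4, 4, 1, -11, -30]
```

View pics/v6.png

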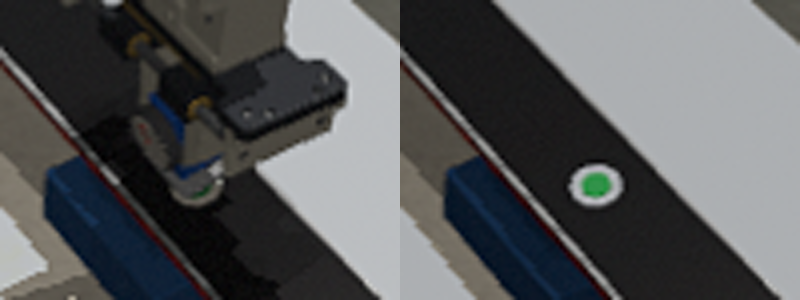

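```bash
python3 - <<'E'
from h import *
a,b=[cv2.imread(f"pics/side{i}.png").astype(int) for i in(0,6)]
d=np.abs(a-b).max(2)
for nm,(x0,y0,x1,y1) in dict(ski_far=(195,35,270,120),ski_near=(400,270,540,400),iron=(198,120,240,172),wax=(228,185,262,216),brush=(255,220,294,268)).items(): print(nm,d[y0:y1,x0:x1].mean().round(2),np.percentile(d[y0:y1,x0:x1],99))
print(observe()['clock'],observe()['force'],sign_off())
E
```

```text
ski_far 10.28 16.0
ski_near 11.42 16.0
iron 12.4 16.0
wax 14.13 20.0
brush 38.84 105.0
the job is handed in; nothing more can be done
18.05 [ 0.12603431 -0.33817235  2.24155904] None
```

The job is handed in at about 18 s. The arm is still holding the blue gauge by its handle, with its plunger pressed on the green dot.

**What I did:** I gripped the gauge in its stand and lifted it 12 mm. The arm can only turn about the vertical, so I pivoted the gauge in the light grip by drawing its nose against the rim of the stand's hole. I then gripped it at 25 N and carried it to the dot. The first touch dragged the tip sideways with about 1.3 N, so I backed off and came in again slowly along the base's normal.

**Last checks:**

| Check | Result |
|---|---|
| Cant of the base | about 0.21 rad, from close wrist views |
| Tilt of the gauge | about 0.21 rad, good to 0.01–0.02; unchanged by the press |
| Push along the base's normal | about 3.4 N, so the plunger is in about 6.7 mm |
| Sideways force left | about 0.5 N |
| Tip to dot centre | about 1 mm by calculation; the side picture agrees |

**Ski and bystanders:** In the side picture the ski, iron and wax match the start picture to within a uniform brightness change. The brush region differed more. I put that down to the arm's shadow, since the tool never came near the brush, but I did not check it separately. I did not measure the ski's cant again after pressing. The forces on it were small and its edges look unchanged.

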